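# Press the tin's lid home in the quick clamp

## Robot

A 6-joint arm with a two-finger parallel gripper is mounted at the origin on a cart in front of the work surface, level with it; the furniture and walls round the work are solid. World frame = base frame: x ahead of the robot, y to its left, z up, the work surface at z = 0. Lengths are in m, angles in rad, forces in N, time in s.
With the tool pointing down it reaches from about 0.3 to 0.825 m from the base axis. Payload 5.4 kg.
Tool frame: the origin (TCP) lies on the mounting face of the last link; the fingertips stand 190 mm ahead of it and the grasp point (between the pads) lies arm.grasp_offset ahead of it (arm.grasp_offset is the distance from the TCP to the grasp point, in m); z points along the fingers, y is the line along which they close (so a half turn about z gives the same grasp; the last joint's range is limited). The gripper opens to 92 mm and grips with 3 to 60 N. Pads are 20 mm wide; open, the fingers measure 128 mm over their backs; the gripper's body (75 mm by 189 mm) begins 69 mm behind the grasp point.
Start: joints at [-1.509, 0.158, 1.597, -0, 1.386, -0.21], TCP at [0.154, -0.554, 0.405] pointing down, gripper open.
Joint ranges: [-2.91, 2.91], [-0.94, 2.29], [0.18, 2.7], [-1.29, 4.43], [0.17, 2.64], [-3, 3]. Speed limits (rad/s): [2.57, 2.57, 3.14, 3.14, 3.14, 3.14].

## Interface

Orientations are given as a unit quaternion [x, y, z, w].
In Python, from station import arm, optics, workorder gives the robot as it stands. The module is installed in compiled form; this text tells all that it offers.
- The arm moves only by the shell command python3 -m pendant 'ROWS' [FORCE]. ROWS is JSON, a list of rows, each a list of 3 entries, a list of its own where there are three numbers: the shift along the tool's x, y, z in m, then the turn, a rotation vector about the tool's x, y, z in rad, then the opening in per cent of the stroke, from 0 (shut) to 100 (fully open). A call has 1 to 12 rows; each row shifts and turns the commanded pose from where the row before left it, along the tool's axes as they then stand; what a row does not reach is not made up. A row lasts 1/12 s, in which the tool goes at most 41.7 mm and 7.16 degrees, less where a joint would pass 70% of its speed; a pose out of reach is approached as far as the arm can. A call with a gripper value outside its range is refused whole. The fingers move at their own pace and stop on an object; FORCE is the grip in N (left out, the last holds). Time passes only in rows, so rows that do not move let the fingers close. It gives the time, the measured TCP pose, the force, the opening and the grip force at its end, in the units of the state.
- arm.get_state(): the state, without advancing time (a new reading comes with each control period).
- optics.get_image(name): name is "scene" or "top"; returns a dict with "pixels" (480x640x3 uint8, red, green, blue), "camera_matrix" (3x3 intrinsics, pixels), "rvec" (rotation vector, rad) and "tvec" (3), from world to camera coordinates, as OpenCV has them. Camera axes: x right, y down, z forward; pixel columns grow to the right and rows downward; lengths in m; the calibration is good to about 2 mm. A picture is of the moment at which its call begins. There is no depth.
- workorder.job_done(): hands the job in; it is judged then, once.
The state is a dict: "t": time; "qpos": joint angles; "qd": joint speeds; "joint_torque": joint torques, N m; "eef_pos": TCP position; "tcp_rot": TCP orientation; "ft_force": force on the tool from outside, world axes, zero at the start; "torque": the same for the moment, N m; "width": finger opening in m; "grip_force": force on a finger pad.
Only numpy, scipy, OpenCV 4.12 (cv2) and the standard library are available. Lean on these libraries where they do the work, as an engineer would, in place of code of your own. Each camera call takes 0.05 s, during which the arm holds its last target. There are 200 camera calls.

## Task

The green tin lies between the pads of the bench clamp with its lid part-way out. Squeeze the clamp's yellow trigger, as often as needed, until the jaw has pressed the lid fully home; then press the red release tab right down and hold it a moment, so that the jaw springs all the way back open. Leave the tin lying between the pads and do not touch it with the fingers.

Things in the scene. Friction and masses are not known exactly. Their poses are not given: they have to be found in the camera images.
- clamp_squeeze (a point): black/yellow bar clamp on its side, bolted down. Point midway between handle and FULLY SQUEEZED trigger, 36 mm up. x: level, along the bar to the sliding jaw; y: level, to the tin; z up. Two upright slabs, tops 52 mm up, reach 40 mm along y either way: black handle, fixed, x -13..+1 mm; yellow trigger 10 mm thick, outer face at x +31 mm at rest, +13 squeezed. Fingers centred here open over 62 mm
- trigger (a joint): yellow trigger, m: 0 at rest, 0.018 fully squeezed (slides to -x). Pinch it against the handle from above or push its outer face; drawing the jaw takes about 20 N. A full squeeze draws the jaw 10 to 18 mm, after up to 8 mm of slack (8 mm ratchet teeth); on letting go the jaw may slip back 3 mm. Let the trigger (sprung, 5 to 7 N) come right back before the next; 2 or 3 do it
- tab_top (a point): centre of the top of the red release tab, 26 x 26 mm, 86 mm above the bench, on the black housing (74 x 46 mm, 64 mm tall). Axes as the clamp's. It presses straight down 8 mm (8 N to start, 9 N at the bottom) and springs back. Pressed nearly to the bottom (6 mm or more) for about a second, with the trigger let go, it frees ratchet and brake and a spring opens the jaw
- clamp_jaw (a joint): travel of the sliding jaw in m: 0 fully open (pads 155 mm apart), grows as it closes; about 0.036 when it presses the shut tin. Starts at 0.004 to 0.012
- tin_lid (a joint): how far the lid stands out of the tin in m: 0 fully home; starts at 0.008 to 0.014
- tin: square green tin, 68 x 68 x 119 mm with its lid home, lying between the clamp's yellow pads; origin at the centre of its bottom (34 mm above the bench), z axis along the tin from the bottom to the lid, level. The bottom is against the fixed pad (1 to 4 mm off), the lid faces the sliding jaw

How it is judged:
By the outcome, as a careful person would: the job done as asked, in the order asked, and still so for the second after the job is handed in, with the robot touching nothing.
It also fails if it takes over 45 s, if anything falls off the work surface, if the arm or the gripper's body presses on something with over 40 N, if the wrist force passes 120 N, or if a joint passes its speed limit or range.

## Working session

There is one attempt and no reset: what is moved stays moved. The work goes in short steps, Python scripts to look and compute and a shell command to move; the robot and the scene stay as the last step left them, time stands still between calls to the robot, and variables do not carry over. Pictures are saved under pics/ and viewed, at most 10 in all, crops included, and the job is handed in when it is done.

```bash
mkdir -p pics; python3 - <<'E'
from station import arm, optics
import cv2,numpy as np
for n in("scene","top"):
    im=optics.get_image(n); cv2.imwrite(f"pics/{n}0.png",im["pixels"][...,::-1])
    R=cv2.Rodrigues(np.array(im["rvec"]))[0]; print(n,np.round(-R.T@np.array(im["tvec"]).ravel(),3),im["camera_matrix"][0][0])
s=arm.get_state(); print(s, arm.grasp_offset)
E
```

```text
scene [0.087 0.506 0.733] 467.61516860776504
top [0.455 0.197 0.914] 541.9768510962261
{'t': 0.1, 'qpos': array([-1.50910248e+00,  1.58988385e-01,  1.59808947e+00, -1.81305044e-05,
        1.38622475e+00, -2.10083897e-01]), 'qd': array([-0.00030348, -0.00287147, -0.0016653 ,  0.00017401,  0.00049812,
       -0.00084969]), 'joint_torque': array([ 8.32163423e-04, -3.86505103e+01, -3.22959709e+01,  7.04346201e-02,
        3.39581561e-02, -4.78057291e-05]), 'eef_pos': array([ 0.15432595, -0.55364303,  0.40382422]), 'tcp_rot': array([ 9.90780717e-01,  1.35472650e-01,  5.44914098e-05, -8.53283857e-04]), 'ft_force': array([-0.25949595,  0.05758554,  0.48752651]), 'torque': array([0.01426636, 0.01545001, 0.00809164]), 'grip_force': 0.0, 'width': 0.09235317094633431} 0.1714
```

View pics/top0.png

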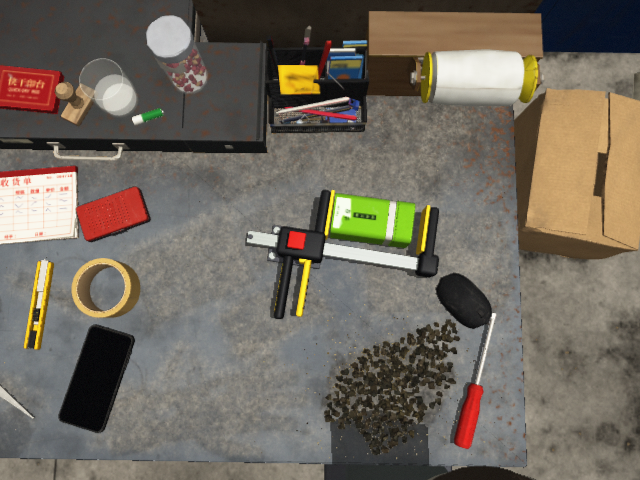

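View pics/scene0.png

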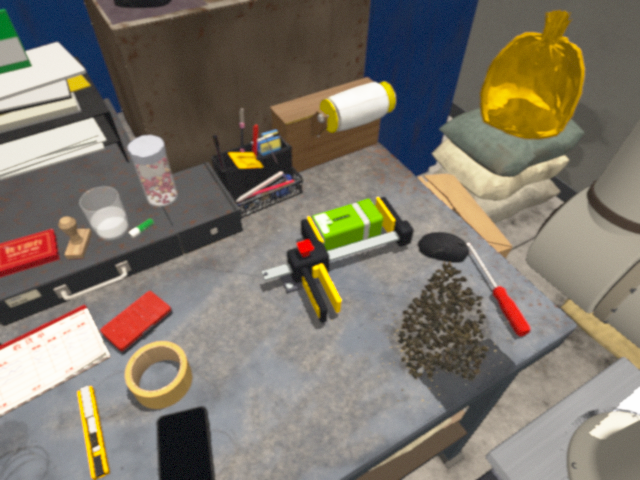

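The top view shows the clamp: red tab at (296,240), black handle at about (283,288), yellow trigger at about (302,287), tin at (372,220) and sliding jaw at about (428,250). The scene view has the tab at (305,247) and the trigger at (329,290).

```bash
cat > h.py <<'E'
from station import arm, optics
import cv2,numpy as np
class V:
    def __init__(s,n):
        im=optics.get_image(n); s.px=im["pixels"]; s.K=np.array(im["camera_matrix"],float)
        s.rv=np.array(im["rvec"],float); s.R=cv2.Rodrigues(s.rv)[0]; s.t=np.array(im["tvec"],float).ravel(); s.c=-s.R.T@s.t
        s.hsv=cv2.cvtColor(s.px,cv2.COLOR_RGB2HSV)
    def ray(s,uv): d=s.R.T@np.linalg.inv(s.K)@np.array([uv[0],uv[1],1.]); return d/np.linalg.norm(d)
    def on(s,uv,z): d=s.ray(uv); return s.c+d*(z-s.c[2])/d[2]
    def proj(s,p): return cv2.projectPoints(np.array(p,float).reshape(-1,3),s.rv,s.t,s.K,None)[0].reshape(-1,2)
    def blobs(s,lo,hi,box):
        m=cv2.inRange(s.hsv,np.array(lo),np.array(hi)); k=np.zeros_like(m); x0,y0,x1,y1=box; k[y0:y1,x0:x1]=m[y0:y1,x0:x1]
        return k,sorted(cv2.findContours(k,cv2.RETR_EXTERNAL,cv2.CHAIN_APPROX_NONE)[0],key=cv2.contourArea,reverse=True)
Y=((20,120,90),(34,255,255)); G=((35,120,60),(60,255,255))
def rect(c): return cv2.boxPoints(cv2.minAreaRect(c))
E
python3 - <<'E'
from h import *
v=V("top"); w=V("scene")
def red(v,box):
    m=cv2.inRange(v.hsv,np.array((0,150,130)),np.array((6,255,255)))|cv2.inRange(v.hsv,np.array((174,150,130)),np.array((180,255,255)))
    x0,y0,x1,y1=box; ys,xs=np.nonzero(m[y0:y1,x0:x1]); print('red n',len(xs),xs.min()+x0,xs.max()+x0,ys.min()+y0,ys.max()+y0); return xs.mean()+x0,ys.mean()+y0
print("tab top",v.on(red(v,(275,220,320,262)),.086),"scene",w.on(red(w,(285,230,325,265)),.086))
for nm,vv,box in(("top",v,(250,180,450,330)),("scene",w,(295,190,410,325))):
    _,cs=vv.blobs(*Y,box)
    for c in cs[:4]: print(nm,cv2.contourArea(c),cv2.minAreaRect(c)); [print('  ',np.round(p),np.round(vv.on(p,.052),4)) for p in rect(c)]
_,cs=v.blobs(*G,(300,170,450,270))
for p in rect(cs[0]): print('tin',np.round(p),np.round(v.on(p,.068),4))
for p in((250,240),(420,262)): print('bar',v.on(p,.03))
a=cv2.resize(v.px[180:330,240:450],None,fx=3.8,fy=3.8,interpolation=cv2.INTER_CUBIC); cv2.imwrite("pics/crop1.png",a[...,::-1])
E
```

```text
red n 269 287 305 231 248
red n 199 297 313 239 255
tab top [0.58145561 0.23623912 0.086     ] scene [0.57753645 0.23759959 0.086     ]
top 362.5 ((303.33966064453125, 287.2258605957031), (12.096736907958984, 58.076080322265625), 3.3664603233337402)
   [296. 316.] [0.4649 0.2361 0.052 ]
   [299. 258.] [0.557  0.2327 0.052 ]
   [311. 259.] [0.5562 0.2134 0.052 ]
   [308. 317.] [0.4641 0.217  0.052 ]
top 350.5 ((422.91046142578125, 229.42141723632812), (8.656722068786621, 50.023963928222656), 7.594643592834473)
   [415. 254.] [0.5668 0.0466 0.052 ]
   [422. 204.] [0.6482 0.035  0.052 ]
   [431. 205.] [0.6465 0.0211 0.052 ]
   [424. 255.] [0.5652 0.0328 0.052 ]
top 159.5 ((329.0270080566406, 214.3378448486328), (4.438772201538086, 49.64848709106445), 9.462322235107422)
   [323. 238.] [0.5891 0.1952 0.052 ]
   [331. 189.] [0.6701 0.1831 0.052 ]
   [335. 190.] [0.669 0.176 0.052]
   [327. 239.] [0.588  0.1881 0.052 ]
top 0.0 ((274.0, 308.5), (1.0, 0.0), -90.0)
   [274. 309.] [0.4751 0.2705 0.052 ]
   [274. 309.] [0.4751 0.2705 0.052 ]
   [274. 308.] [0.4767 0.2705 0.052 ]
   [274. 308.] [
[... 605 characters left out ...]
076904297, 5.9139909744262695), 64.35899353027344)
   [299. 279.] [0.5416 0.2705 0.052 ]
   [304. 276.] [0.5419 0.2593 0.052 ]
   [323. 315.] [0.4528 0.2723 0.052 ]
   [318. 318.] [0.4529 0.2828 0.052 ]
scene 137.5 ((314.8948974609375, 229.55731201171875), (31.36481475830078, 5.98565149307251), 61.38954162597656)
   [305. 217.] [0.6719 0.185  0.052 ]
   [310. 214.] [0.6738 0.1717 0.052 ]
   [325. 242.] [0.5941 0.1835 0.052 ]
   [320. 245.] [0.5928 0.1961 0.052 ]
tin [329. 237.] [0.5887 0.1858 0.068 ]
tin [335. 192.] [0.6616 0.1772 0.068 ]
tin [390. 200.] [0.651  0.0891 0.068 ]
tin [384. 245.] [0.5784 0.0988 0.068 ]
bar [0.58799065 0.31520778 0.03      ]
bar [0.55599239 0.03518601 0.03      ]
```

View pics/crop1.png

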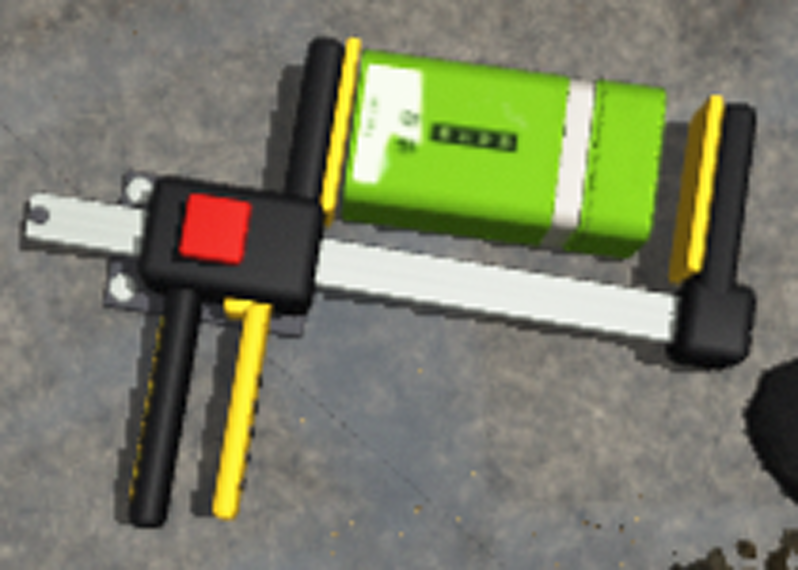

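```bash
python3 - <<'E'
from h import *
v=V("top")
f=lambda c,z=.052: v.on((240+(c[0]+.5)/3.8-.5,180+(c[1]+.5)/3.8-.5),z)
ex=np.array([-.117,-.993,0]);ex/=np.linalg.norm(ex); ey=np.array([-ex[1],ex[0],0])
tab=v.on((296,240),.086)
L=dict(hl0=(167,300),hl1=(130,515),hr0=(198,300),hr1=(165,515),tl0=(246,315),tl1=(212,510),tr0=(270,315),tr1=(238,510),hend=(148,526),tend=(225,518))
for k,c in L.items():
    p=f(c); print(k,np.round(p[:2],4),'x',round(p@ex*1e3,1),'y',round(p@ey*1e3,1))
print('tab',tab@ex,tab@ey, ex)
print('axes hl',np.round((f(L['hl0'])-f(L['hl1']))/.06,3),np.round((f(L['tr0'])-f(L['tr1']))/.06,3))
E
```

```text
hl0 [0.5555 0.2574] x -320.6 y 521.5
hl1 [0.4655 0.2704] x -323.0 y 430.6
hr0 [0.5557 0.2444] x -307.7 y 523.3
hr1 [0.4657 0.2559] x -308.6 y 432.6
tl0 [0.5497 0.224 ] x -286.8 y 519.7
tl1 [0.4681 0.2365] x -289.6 y 437.2
tr0 [0.5498 0.2139] x -276.8 y 521.0
tr1 [0.4683 0.2257] x -278.9 y 438.6
hend [0.4611 0.2628] x -315.0 y 427.1
tend [0.4649 0.231 ] x -283.8 y 434.7
tab -0.3029023548934696 0.5490570701619027 [-0.11701533 -0.99313011  0.        ]
axes hl [ 1.5   -0.217  0.   ] [ 1.359 -0.196  0.   ]
```

```bash
python3 -m pendant '[[[0.032,-0.025,0],[0,0,0],100],[[0.032,-0.025,0],[0,0,0],100],[[0.032,-0.025,0],[0,0,0],100],[[0.032,-0.025,0],[0,0,0],100],[[0.032,-0.025,0],[0,0,0],100],[[0.032,-0.025,0],[0,0,0],100],[[0.032,-0.025,0],[0,0,0],100],[[0.032,-0.025,0],[0,0,0],100],[[0.032,-0.025,0],[0,0,0],100],[[0.032,-0.025,0],[0,0,0],100],[[0.032,-0.025,0],[0,0,0],100],[[0.032,-0.025,0],[0,0,0],100]]' 45
cat >> h.py <<'E'
from scipy.spatial.transform import Rotation as Ro
ex=np.array([-.13,-.9915,0]);ey=np.array([.9915,-.13,0])
SQ=np.array([.503,.252,.036])
def go(p,yax=ex):
    s=arm.get_state(); R=Ro.from_quat(s["tcp_rot"]); tgt=Ro.from_matrix(np.c_[np.cross(yax,[0,0,-1]),yax,[0,0,-1]])
    print('t',round(s['t'],2),'tcp',np.round(s['eef_pos'],4),'shift(tool)',np.round(R.inv().apply(np.array(p)+[0,0,arm.grasp_offset]-s['eef_pos']),4),'rot',np.round((R.inv()*tgt).as_rotvec(),4),'F',np.round(s['ft_force'],1),'w',s['width'],'q',np.round(s['qpos'],2))
E
python3 -c "
from h import *
go(SQ+[0,0,.2])"
```

```text
t: 1.25
eef_pos: [0.4444, -0.1598, 0.4049]
tcp_rot: [0.991, 0.135, 0.0, 0.0]
ft_force: [0.7, -0.9, 0.3]
width: 0.0916
grip_force: 0.0
t 1.25 tcp [ 0.4444 -0.1598  0.4049] shift(tool) [ 0.167  -0.381  -0.0026] rot [ 4.000e-04 -5.000e-04  4.021e-01] F [ 0.7 -0.9  0.3] w 0.0916474467461201 q [-0.6  -0.11  1.87 -0.    1.38  0.7 ]
```

```bash
python3 -m pendant '[[[0.0135,-0.0315,0],[0,0,0],100],[[0.0135,-0.0315,0],[0,0,0],100],[[0.0135,-0.0315,0],[0,0,0],100],[[0.0135,-0.0315,0],[0,0,0],100],[[0.0135,-0.0315,0],[0,0,0],100],[[0.0135,-0.0315,0],[0,0,0],100],[[0.0135,-0.0315,0],[0,0,0],100],[[0.0135,-0.0315,0],[0,0,0],100],[[0.0135,-0.0315,0],[0,0,0],100],[[0.0135,-0.0315,0],[0,0,0],100],[[0.0135,-0.0315,0],[0,0,0],100],[[0.0135,-0.0315,0],[0,0,0],100]]'
python3 -m pendant '[[[0,0,0],[0,0,0.067],100],[[0,0,0],[0,0,0.067],100],[[0,0,0],[0,0,0.067],100],[[0,0,0],[0,0,0.067],100],[[0,0,0],[0,0,0.067],100],[[0,0,0],[0,0,0.067],100],[[0,0,0],[0,0,0],100],[[0,0,0],[0,0,0],100]]'
python3 -c "
from h import *
go(SQ+[0,0,.08])"
```

```text
t: 2.25
eef_pos: [0.4981, 0.2477, 0.4046]
tcp_rot: [0.991, 0.136, -0.0, 0.0]
ft_force: [0.4, -0.6, 0.1]
width: 0.0918
grip_force: 0.0
t: 2.92
eef_pos: [0.4982, 0.2458, 0.4046]
tcp_rot: [0.998, -0.064, -0.0, 0.0]
ft_force: [0.4, 1.2, 0.2]
width: 0.0917
grip_force: 0.0
t 2.92 tcp [0.4982 0.2458 0.4046] shift(tool) [ 0.0039 -0.0067  0.1172] rot [0.0001 0.0002 0.002 ] F [0.4 1.2 0.2] w 0.09166216358829755 q [ 0.24  0.11  1.65 -0.    1.38  1.94]
```

```bash
python3 -m pendant '[[[0.002,-0.003,0.03],[0,0,0],100],[[0.002,-0.004,0.03],[0,0,0],100],[[0,0,0.03],[0,0,0],100],[[0,0,0.027],[0,0,0],100],[[0,0,0],[0,0,0],100],[[0,0,0],[0,0,0],100]]'
python3 - <<'E'
from h import *
go(SQ)
v=V("scene");w=V("top")
a=cv2.resize(v.px[170:350,240:460],None,fx=1.8,fy=1.8); b=cv2.resize(w.px[170:350,220:440],None,fx=1.8,fy=1.8)
cv2.imwrite("pics/c2.png",np.hstack([a,b])[...,::-1])
E
```

```text
t: 3.42
eef_pos: [0.5026, 0.2521, 0.2867]
tcp_rot: [0.998, -0.064, -0.002, 0.001]
ft_force: [-0.7, -0.1, 0.4]
width: 0.0919
grip_force: 0.0
t 3.42 tcp [0.5026 0.2521 0.2867] shift(tool) [ 0.0006 -0.0001  0.0793] rot [0.0013 0.0032 0.0013] F [-0.7 -0.1  0.4] w 0.09187377838375278 q [0.25 0.25 1.74 0.   1.16 1.95]
```

View pics/c2.png

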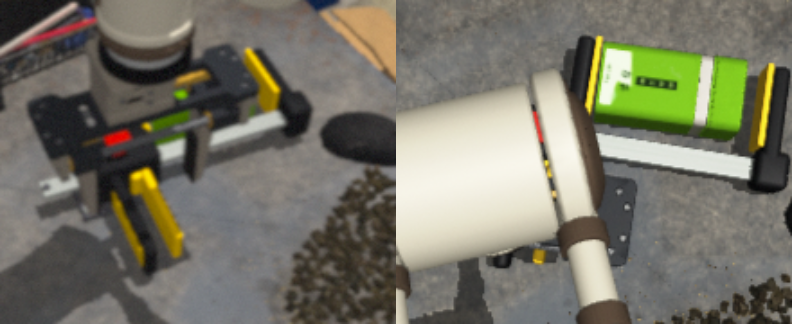

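The scene view shows the open fingers straddling the handle/trigger slabs (left finger at about (88,170), right at about (200,150)). The tin is clear of them. Descending.

```bash
python3 -m pendant '[[[0,0,0.02],[0,0,0],100],[[0,0,0.02],[0,0,0],100],[[0,0,0.02],[0,0,0],100],[[0,0,0.019],[0,0,0],100],[[0,0,0],[0,0,0],100],[[0,0,0],[0,0,0],100]]' 45
python3 -m pendant '[[[0,0,0],[0,0,0],60],[[0,0,0],[0,0,0],40],[[0,0,0],[0,0,0],20],[[0,0,0],[0,0,0],20],[[0,0,0],[0,0,0],20],[[0,0,0],[0,0,0],20],[[0,0,0],[0,0,0],20],[[0,0,0],[0,0,0],20]]' 45
```

```text
t: 4.02
eef_pos: [0.5038, 0.2524, 0.2101]
tcp_rot: [0.998, -0.065, 0.001, -0.0]
ft_force: [0.2, 0.2, 0.9]
width: 0.0919
grip_force: 0.0
t: 4.68
eef_pos: [0.5036, 0.2509, 0.2094]
tcp_rot: [0.998, -0.065, 0.0, 0.002]
ft_force: [-2.2, -12.2, 6.7]
width: 0.0406
grip_force: 5.8
```

```bash
python3 -m pendant '[[[0,0,0],[0,0,0],20],[[0,0,0],[0,0,0],20],[[0,0,0],[0,0,0],20],[[0,0,0],[0,0,0],20],[[0,0,0],[0,0,0],20],[[0,0,0],[0,0,0],20],[[0,0,0],[0,0,0],20],[[0,0,0],[0,0,0],20]]'
python3 -c "
from h import *
v=V('top'); _,cs=v.blobs(*Y,(390,180,450,290))
for c in cs[:2]: print(cv2.contourArea(c),[np.round(v.on(p,.052),4) for p in rect(c)])
_,cs=v.blobs(*G,(300,170,450,270)); print([np.round(v.on(p,.068),4) for p in rect(cs[0])])"
```

```text
t: 5.35
eef_pos: [0.5036, 0.2522, 0.2094]
tcp_rot: [0.998, -0.065, 0.001, 0.0]
ft_force: [-0.0, -3.5, 5.0]
width: 0.0254
grip_force: 45.0
268.5 [array([0.5696, 0.0585, 0.052 ]), array([0.6495, 0.045 , 0.052 ]), array([0.6477, 0.0328, 0.052 ]), array([0.5678, 0.0465, 0.052 ])]
[array([0.5888, 0.1857, 0.068 ]), array([0.6616, 0.1772, 0.068 ]), array([0.651 , 0.0891, 0.068 ]), array([0.5785, 0.0987, 0.068 ])]
```

```bash
python3 -m pendant '[[[0,0,0],[0,0,0],100],[[0,0,0],[0,0,0],100],[[0,0,0],[0,0,0],100],[[0,0,0],[0,0,0],100],[[0,0,0],[0,0,0],100],[[0,0,0],[0,0,0],100],[[0,0,0],[0,0,0],100],[[0,0,0],[0,0,0],100],[[0,0,0],[0,0,0],100],[[0,0,0],[0,0,0],100],[[0,0,0],[0,0,0],100],[[0,0,0],[0,0,0],100]]'
cat >> h.py <<'E'
def jaw():
    v=V('top'); _,cs=v.blobs(*Y,(380,180,450,290)); c=max(cs,key=cv2.contourArea)
    P=np.array([v.on(p,.052) for p in rect(c)]); print('jaw pad x: ',np.round(np.sort(P@ex)*1e3,1))
    _,cs=v.blobs(*G,(300,170,450,270)); c=cs[0]; P=np.array([v.on(p,.068) for p in c.reshape(-1,2)]); print('tin x range',np.round((P@ex).min()*1e3,1),np.round((P@ex).max()*1e3,1),[cv2.contourArea(k) for k in cs[:3]])
    for k in cs[:3]: Q=np.array([v.on(p,.068) for p in k.reshape(-1,2)])@ex*1e3; print('  green',np.round([Q.min(),Q.max()],1))
E
python3 -c "
from h import *
jaw()"
python3 -m pendant '[[[0,0,0],[0,0,0],60],[[0,0,0],[0,0,0],40],[[0,0,0],[0,0,0],20],[[0,0,0],[0,0,0],20],[[0,0,0],[0,0,0],20],[[0,0,0],[0,0,0],20],[[0,0,0],[0,0,0],20],[[0,0,0],[0,0,0],20],[[0,0,0],[0,0,0],20],[[0,0,0],[0,0,0],20],[[0,0,0],[0,0,0],20],[[0,0,0],[0,0,0],20]]' 45
python3 -m pendant '[[[0,0,0],[0,0,0],20],[[0,0,0],[0,0,0],20],[[0,0,0],[0,0,0],20],[[0,0,0],[0,0,0],20],[[0,0,0],[0,0,0],20],[[0,0,0],[0,0,0],20]]' 45
python3 -c "
from h import *
jaw()"
```

```text
t: 6.4
eef_pos: [0.5031, 0.2524, 0.2086]
tcp_rot: [0.998, -0.065, -0.0, -0.0]
ft_force: [-0.2, 1.0, 0.8]
width: 0.092
grip_force: 0.0
jaw pad x:  [-132.  -129.  -119.9 -116.8]
tin x range -261.3 -173.2 [2404.0, 799.5]
  green [-261.3 -173.2]
  green [-166.8 -131.5]
t: 7.45
eef_pos: [0.5032, 0.2522, 0.2085]
tcp_rot: [0.998, -0.065, 0.0, -0.0]
ft_force: [1.7, -0.0, -3.3]
width: 0.0261
grip_force: 44.9
t: 7.95
eef_pos: [0.5032, 0.2522, 0.2086]
tcp_rot: [0.998, -0.065, 0.0, -0.0]
ft_force: [4.1, -0.3, -5.5]
width: 0.0255
grip_force: 45.0
jaw pad x:  [-145.6 -138.7 -134.2 -127.1]
tin x range -262.9 -175.1 [2394.5, 782.5]
  green [-262.9 -175.1]
  green [-174.8 -141.7]
```

```bash
python3 -m pendant '[[[0,0,0],[0,0,0],100],[[0,0,0],[0,0,0],100],[[0,0,0],[0,0,0],100],[[0,0,0],[0,0,0],100],[[0,0,0],[0,0,0],100],[[0,0,0],[0,0,0],100],[[0,0,0],[0,0,0],100],[[0,0,0],[0,0,0],100],[[0,0,0],[0,0,0],100],[[0,0,0],[0,0,0],100],[[0,0,0],[0,0,0],100],[[0,0,0],[0,0,0],100]]'
python3 -c "
from h import *
jaw()"
python3 -m pendant '[[[0,0,0],[0,0,0],60],[[0,0,0],[0,0,0],40],[[0,0,0],[0,0,0],20],[[0,0,0],[0,0,0],20],[[0,0,0],[0,0,0],20],[[0,0,0],[0,0,0],20],[[0,0,0],[0,0,0],20],[[0,0,0],[0,0,0],20],[[0,0,0],[0,0,0],20],[[0,0,0],[0,0,0],20],[[0,0,0],[0,0,0],20],[[0,0,0],[0,0,0],20]]' 45
python3 -m pendant '[[[0,0,0],[0,0,0],20],[[0,0,0],[0,0,0],20],[[0,0,0],[0,0,0],20],[[0,0,0],[0,0,0],20],[[0,0,0],[0,0,0],20],[[0,0,0],[0,0,0],20]]' 45
python3 -c "
from h import *
jaw()"
```

```text
t: 9.0
eef_pos: [0.5031, 0.2524, 0.2087]
tcp_rot: [0.998, -0.065, -0.0, -0.0]
ft_force: [0.2, 0.2, -0.2]
width: 0.0918
grip_force: 0.0
jaw pad x:  [-145.3 -138.8 -134.1 -127.5]
tin x range -262.9 -175.1 [2392.5, 779.5]
  green [-262.9 -175.1]
  green [-174.8 -141.7]
t: 10.05
eef_pos: [0.5032, 0.2513, 0.2084]
tcp_rot: [0.998, -0.066, -0.0, 0.0]
ft_force: [0.9, -4.2, -0.3]
width: 0.028
grip_force: 45.0
t: 10.55
eef_pos: [0.5032, 0.2519, 0.2084]
tcp_rot: [0.998, -0.065, -0.0, 0.001]
ft_force: [2.0, -5.3, -2.7]
width: 0.0271
grip_force: 44.9
jaw pad x:  [-149.  -143.  -138.4 -132.2]
tin x range -263.6 -145.6 [3245.5]
  green [-263.6 -145.6]
```

```bash
python3 -m pendant '[[[0,0,0],[0,0,0],20],[[0,0,0],[0,0,0],20],[[0,0,0],[0,0,0],20],[[0,0,0],[0,0,0],20],[[0,0,0],[0,0,0],20],[[0,0,0],[0,0,0],20],[[0,0,0],[0,0,0],20],[[0,0,0],[0,0,0],20],[[0,0,0],[0,0,0],20],[[0,0,0],[0,0,0],20]]' 58
python3 -c "
from h import *
jaw()"
python3 -m pendant '[[[0,0,0],[0,0,0],100],[[0,0,0],[0,0,0],100],[[0,0,0],[0,0,0],100],[[0,0,0],[0,0,0],100],[[0,0,0],[0,0,0],100],[[0,0,0],[0,0,0],100],[[0,0,0],[0,0,0],100],[[0,0,0],[0,0,0],100],[[0,0,0],[0,0,0],100],[[0,0,0],[0,0,0],100],[[0,0,0],[0,0,0],100],[[0,0,0],[0,0,0],100]]'
python3 - <<'E'
from h import *
jaw()
v=V("scene");w=V("top")
a=cv2.resize(v.px[170:300,270:420],None,fx=2.6,fy=2.6); b=cv2.resize(w.px[170:300,300:450],None,fx=2.6,fy=2.6)
cv2.imwrite("pics/c3.png",np.hstack([a,b])[...,::-1])
E
```

```text
t: 11.43
eef_pos: [0.5032, 0.2521, 0.2084]
tcp_rot: [0.998, -0.065, 0.0, 0.0]
ft_force: [3.9, -4.3, -6.5]
width: 0.0258
grip_force: 57.9
jaw pad x:  [-149.9 -143.3 -138.8 -132. ]
tin x range -263.9 -145.8 [3241.0]
  green [-263.9 -145.8]
t: 12.48
eef_pos: [0.5032, 0.2524, 0.2088]
tcp_rot: [0.998, -0.065, 0.0, -0.0]
ft_force: [0.5, -0.8, -0.4]
width: 0.0919
grip_force: 0.0
jaw pad x:  [-147.7 -141.4 -136.8 -130.3]
tin x range -263.2 -144.4 [3251.0]
  green [-263.2 -144.4]
```

View pics/c3.png

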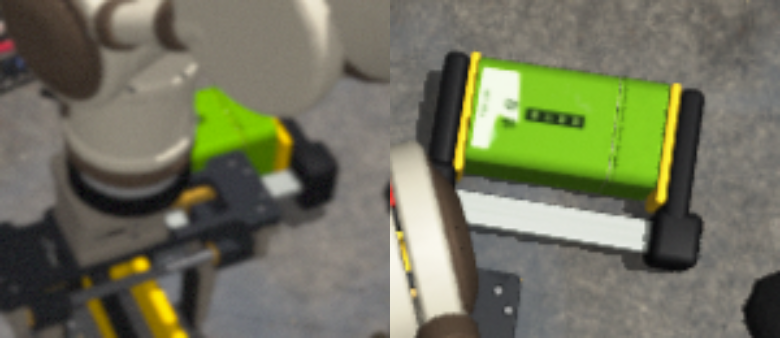

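The white band is gone (seam at about (618,120) in the picture) and both pads are against the tin. I'll do one confirming squeeze; it should stall early if the lid is home.

```bash
python3 -m pendant '[[[0,0,0],[0,0,0],60],[[0,0,0],[0,0,0],40],[[0,0,0],[0,0,0],20],[[0,0,0],[0,0,0],20],[[0,0,0],[0,0,0],20],[[0,0,0],[0,0,0],20],[[0,0,0],[0,0,0],20],[[0,0,0],[0,0,0],20],[[0,0,0],[0,0,0],20],[[0,0,0],[0,0,0],20],[[0,0,0],[0,0,0],20],[[0,0,0],[0,0,0],20]]' 45
python3 -c "
from h import *
jaw()"
python3 -m pendant '[[[0,0,0],[0,0,0],100],[[0,0,0],[0,0,0],100],[[0,0,0],[0,0,0],100],[[0,0,0],[0,0,0],100],[[0,0,0],[0,0,0],100],[[0,0,0],[0,0,0],100],[[0,0,0],[0,0,0],100],[[0,0,0],[0,0,0],100],[[0,0,0],[0,0,0],100],[[0,0,0],[0,0,0],100]]'
python3 -c "
from h import *
jaw()
go(SQ+[0,0,.1])"
```

```text
t: 13.63
eef_pos: [0.5032, 0.2513, 0.2084]
tcp_rot: [0.998, -0.066, -0.0, 0.0]
ft_force: [0.3, -4.6, -0.3]
width: 0.0279
grip_force: 45.0
jaw pad x:  [-149.  -143.3 -138.6 -132.9]
tin x range -263.9 -145.8 [3238.5]
  green [-263.9 -145.8]
t: 14.52
eef_pos: [0.5032, 0.2526, 0.2089]
tcp_rot: [0.998, -0.065, 0.0, -0.0]
ft_force: [0.6, 0.1, 0.4]
width: 0.0908
grip_force: 0.0
jaw pad x:  [-148.3 -141.7 -137.2 -130.4]
tin x range -263.6 -144.6 [3255.0]
  green [-263.6 -144.6]
t 14.57 tcp [0.5032 0.2525 0.2089] shift(tool) [-0.0001  0.0005 -0.0985] rot [-0.0005 -0.0003  0.0003] F [0.2 0.4 0.4] w 0.09136510959543799 q [0.25 0.36 1.77 0.   1.01 1.95]
```

```bash
python3 -m pendant '[[[0,0,-0.025],[0,0,0],100],[[0,0,-0.025],[0,0,0],100],[[0,0,-0.025],[0,0,0],100],[[0,0,-0.025],[0,0,0],100],[[0,0,-0.01],[0,0,0],50],[[0,0,0],[0,0,0],0],[[0,0,0],[0,0,0],0],[[0,0,0],[0,0,0],0],[[0,0,0],[0,0,0],0],[[0,0,0],[0,0,0],0]]' 20
python3 -c "
from h import *
go([.580,.237,.1046+.02])"
```

```text
t: 15.4
eef_pos: [0.5027, 0.2521, 0.3169]
tcp_rot: [0.998, -0.065, -0.001, 0.0]
ft_force: [-0.1, -0.4, -0.8]
width: 0.0537
grip_force: 0.0
t 15.4 tcp [0.5027 0.2521 0.3169] shift(tool) [0.0787 0.0049 0.0207] rot [0.0011 0.0028 0.0001] F [-0.1 -0.4 -0.8] w 0.05365594134612659 q [0.25 0.21 1.72 0.   1.22 1.95]
```

```bash
python3 -m pendant '[[[0.02,0.001,0],[0,0,0],0],[[0.02,0.001,0],[0,0,0],0],[[0.02,0.001,0],[0,0,0],0],[[0.019,0.002,0],[0,0,0],0],[[0,0,0.01],[0,0,0],0],[[0,0,0.01],[0,0,0],0],[[0,0,0],[0,0,0],0],[[0,0,0],[0,0,0],0],[[0,0,0],[0,0,0],0]]'
python3 - <<'E'
from h import *
go([.580,.237,.1046])
v=V("scene");w=V("top")
a=cv2.resize(v.px[170:300,250:400],None,fx=2.6,fy=2.6); b=cv2.resize(w.px[170:300,250:400],None,fx=2.6,fy=2.6)
cv2.imwrite("pics/c4.png",np.hstack([a,b])[...,::-1])
E
```

```text
t: 16.15
eef_pos: [0.5799, 0.2374, 0.2982]
tcp_rot: [0.998, -0.065, -0.001, 0.0]
ft_force: [0.1, -0.6, 0.1]
width: 0.0003
grip_force: 0.0
t 16.15 tcp [0.5799 0.2374 0.2982] shift(tool) [0.0002 0.0004 0.0222] rot [0.0003 0.0013 0.0009] F [ 0.1 -0.6  0.1] w 0.00032464904345972485 q [0.2  0.39 1.54 0.   1.22 1.9 ]
```

View pics/c4.png

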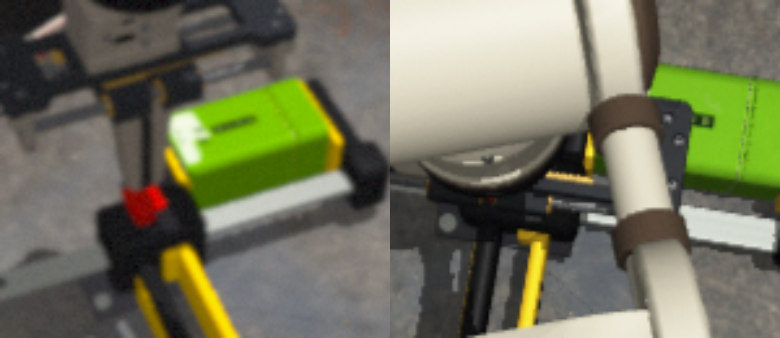

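The closed fingers stand directly over the red tab at (145,203), clear of the tin. Pressing down.

```bash
python3 -m pendant '[[[0,0,0.01],[0,0,0],0],[[0,0,0.008],[0,0,0],0],[[0,0,0.004],[0,0,0],0],[[0,0,0.004],[0,0,0],0],[[0,0,0.003],[0,0,0],0],[[0,0,0],[0,0,0],0],[[0,0,0],[0,0,0],0]]'
python3 -c "
from h import *
go([.580,.237,.1046-.008])"
```

```text
t: 16.83
eef_pos: [0.5806, 0.2371, 0.27]
tcp_rot: [0.998, -0.065, -0.001, 0.0]
ft_force: [-4.7, -1.0, 7.3]
width: 0.0006
grip_force: 3.7
t 16.83 tcp [0.5806 0.2371 0.27  ] shift(tool) [-0.0006  0.0002  0.0021] rot [0.0005 0.0016 0.0003] F [-4.7 -1.   7.3] w 0.0006307139497013253 q [0.2  0.42 1.55 0.   1.17 1.9 ]
```

```bash
python3 -m pendant '[[[0,0,0.002],[0,0,0],0],[[0,0,0.001],[0,0,0],0],[[0,0,0.0005],[0,0,0],0],[[0,0,0],[0,0,0],0],[[0,0,0],[0,0,0],0],[[0,0,0],[0,0,0],0],[[0,0,0],[0,0,0],0],[[0,0,0],[0,0,0],0],[[0,0,0],[0,0,0],0],[[0,0,0],[0,0,0],0],[[0,0,0],[0,0,0],0],[[0,0,0],[0,0,0],0]]'
python3 -m pendant '[[[0,0,0],[0,0,0],0],[[0,0,0],[0,0,0],0],[[0,0,0],[0,0,0],0],[[0,0,0],[0,0,0],0],[[0,0,0],[0,0,0],0],[[0,0,0],[0,0,0],0],[[0,0,0],[0,0,0],0],[[0,0,0],[0,0,0],0]]'
python3 - <<'E'
from h import *
go([.580,.237,.1046-.008])
v=V("scene");w=V("top")
a=cv2.resize(v.px[170:300,270:420],None,fx=2.6,fy=2.6); b=cv2.resize(w.px[170:300,300:450],None,fx=2.6,fy=2.6)
cv2.imwrite("pics/c5.png",np.hstack([a,b])[...,::-1])
E
```

```text
t: 17.83
eef_pos: [0.5807, 0.2371, 0.2684]
tcp_rot: [0.998, -0.065, -0.001, 0.0]
ft_force: [-8.6, -1.8, 16.4]
width: 0.0005
grip_force: 8.1
t: 18.5
eef_pos: [0.5807, 0.2372, 0.2684]
tcp_rot: [0.998, -0.065, -0.001, 0.0]
ft_force: [-8.6, -2.2, 17.1]
width: 0.0002
grip_force: 8.1
t 18.5 tcp [0.5807 0.2372 0.2684] shift(tool) [-0.0007  0.0003  0.0004] rot [0.0007 0.0013 0.0006] F [-8.6 -2.2 17.1] w 0.00016452294642846122 q [ 0.2   0.42  1.56 -0.    1.17  1.9 ]
```

View pics/c5.png

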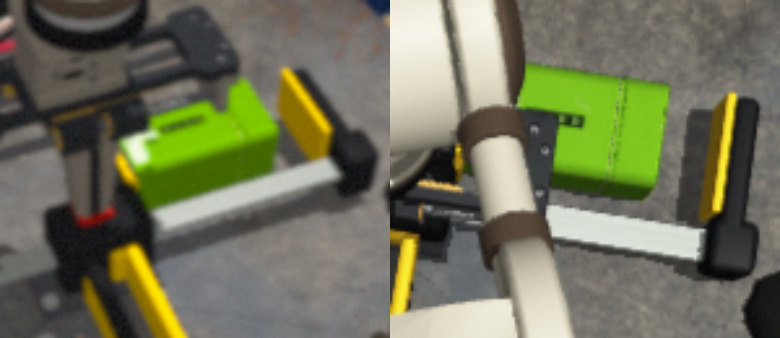

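The jaw has sprung back (pad at about (722,150)) and the lid is still flush. I'll hold a little longer, back off, and check the gap.

```bash
python3 -m pendant '[[[0,0,0],[0,0,0],0],[[0,0,0],[0,0,0],0],[[0,0,0],[0,0,0],0],[[0,0,0],[0,0,0],0],[[0,0,0],[0,0,0],0],[[0,0,0],[0,0,0],0]]'
python3 -c "
from h import *
jaw()"
python3 -m pendant '[[[0,0,-0.01],[0,0,0],0],[[0,0,-0.03],[0,0,0],0],[[0,0,-0.03],[0,0,0],0],[[0,0,-0.03],[0,0,0],0],[[-0.03,0,-0.01],[0,0,0],0],[[-0.03,0,0],[0,0,0],0],[[-0.04,0,0],[0,0,0],0],[[-0.04,0,0],[0,0,0],0],[[-0.04,0,0],[0,0,0],0],[[-0.03,0,0],[0,0,0],0],[[0,0,0],[0,0,0],0],[[0,0,0],[0,0,0],0]]'
python3 - <<'E'
from h import *
jaw()
w=V("top"); cv2.imwrite("pics/c6.png",cv2.resize(w.px[170:330,230:450],None,fx=3.5,fy=3.5)[...,::-1])
E
```

```text
t: 19.1
eef_pos: [0.5807, 0.2371, 0.2684]
tcp_rot: [0.998, -0.065, -0.001, 0.0]
ft_force: [-7.5, -1.5, 16.3]
width: 0.0004
grip_force: 8.1
jaw pad x:  [-114.6 -114.  -101.  -100.3]
tin x range -235.8 -144.8 [2011.5, 2.0]
  green [-235.8 -144.8]
  green [-262.4 -257.7]
t: 20.15
eef_pos: [0.3716, 0.2645, 0.3759]
tcp_rot: [0.998, -0.064, 0.0, 0.0]
ft_force: [0.9, -0.1, 1.3]
width: 0.0001
grip_force: 0.0
jaw pad x:  [-115.3 -114.4 -101.2 -100.1]
tin x range -263.6 -144.8 [3250.0]
  green [-263.6 -144.8]
```

View pics/c6.png

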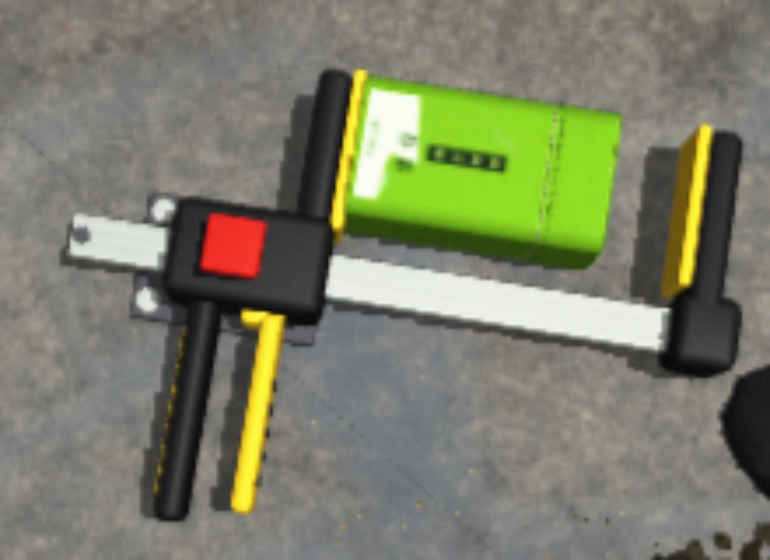

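The final view shows the lid flush, the jaw open with its pad at about (688,210), the tab and trigger back at rest, and the arm clear.

```bash
python3 -c "
from station import workorder
print(workorder.job_done())"
```

```text
the job is handed in; nothing more can be done
None
```

I pressed the lid home with three squeezes plus one confirming squeeze, then held the release tab down until the jaw sprang back open. The tin is still between the pads, not touched by the fingers, and the job is handed in at about 20 s; camera measurements suggest the lid is fully home and the jaw fully open.

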